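# Load the reagent turntable and index it to the reader

## Robot

A 6-joint arm with a two-finger parallel gripper is mounted at the origin on the work surface. World frame = base frame: x ahead of the robot, y to its left, z up, the work surface at z = 0. Lengths are in mm, angles in rad, forces in N, time in s.
With the tool pointing down it reaches from about 275 to 1000 mm from the base axis. Payload 8.4 kg.
Tool frame: the origin (TCP) lies between the finger pads; the fingertips stand 22 mm ahead of it and the grasp point (between the pads) lies 3 mm ahead of it; z points along the fingers, y is the line along which they close (so a half turn about z gives the same grasp; the last joint's range is limited). The gripper opens to 85 mm and grips with 20 to 120 N. Pads are 22 mm wide; open, the fingers measure 114 mm over their backs; the gripper's body (76 mm by 85 mm) begins 54 mm behind the grasp point. The pads swing forward as they close: fully open they stand 13 mm farther back than shut.
Start: joints at [1.303, 0.353, 1.633, -0, 1.155, -0.002], TCP at [164.174, 603.055, 253.281] pointing down, gripper open.
Joint ranges: [-2.63, 2.63], [-0.92, 2.1], [0.06, 2.66], [-1.3, 4.44], [0, 2.69], [-3.02, 3.02]. Speed limits (rad/s): [2.22, 2.22, 2.79, 3.14, 3.14, 3.14].

## Interface

Orientations are given as [roll, pitch, yaw] about the fixed x, y, z axes, in that order (R = Rz(yaw) Ry(pitch) Rx(roll)).
In Python, from rig import r, grab_frame gives the robot as it stands.
- The arm moves only by the shell command python3 -m inch 'ROWS' [FORCE]. ROWS is JSON, a list of rows, each a list of 7 numbers: the turn, a rotation vector about the tool's x, y, z as a fraction of full scale, then the shift along the tool's x, y, z as a fraction of full scale, then the closure, from 0 (fully open) to 1 (shut). In form: [[rx, ry, rz, dx, dy, dz, fingers], ...]. A call has 1 to 8 rows; each row shifts and turns the commanded pose from where the row before left it, along the tool's axes as they then stand; what a row does not reach is not made up. Full scale, the value 1, is 2.5 cm for a shift and pi rad for a turn. A row lasts 1/12 s, in which the tool goes at most 41.7 mm and 7.16 degrees, less where a joint would pass 70% of its speed; a pose out of reach is approached as far as the arm can. A call with a number of a shift or a turn outside -1 to 1 is refused whole. A call with a gripper value outside its range is refused whole. The fingers move at their own pace and stop on an object; FORCE is the grip in N (left out, the last holds). Time passes only in rows, so rows that do not move let the fingers close. It gives the time, the measured TCP pose, the force, the opening and the grip force at its end, in the units of the state.
- r.sense(): the state, without advancing time (a new reading comes with each control period).
- grab_frame(name): name is "side" or "top"; returns a dict with "pixels" (400x640x3 uint8, red, green, blue), "z_map" (400x640 float32, mm along the optical axis (not along the pixel's ray), 0 where there is no reading), "vertical_fov" (degrees; the focal length in pixels is half the picture's height over the tangent of half this angle, whatever the lens; pixels are square), "cx", "cy" (the principal point, pixels), "dist" ([k1, k2, p1, p2, k3] as OpenCV has them; the pictures are not rectified), "cam_to_world" (4x4, takes a point from camera to world coordinates). Camera axes: x right, y down, z forward; pixel columns grow to the right and rows downward; lengths in mm; the calibration is good to about 2 mm. A picture is of the moment at which its call begins.
- r.sign_off(): hands the job in; it is judged then, once.
The state is a dict: "clock": time; "qpos": joint angles; "qvel": joint speeds; "joint_efforts": joint torques, N m; "eef_pos": TCP position; "tcp_rot": TCP orientation; "contact_force": force on the tool from outside, world axes, zero at the start; "wrist_torque": the same for the moment, N m; "opening": opening from 0.0 (shut) to 1.0 (fully open); "grasp_force": force on a finger pad.
Only numpy, scipy, OpenCV 4.12 (cv2) and the standard library are available. Lean on these libraries where they do the work, as an engineer would, in place of code of your own. Each camera call takes 0.05 s, during which the arm holds its last target. There are 200 camera calls.

## Task

Load the clicking reagent turntable, which has an upright black handle: first turn it until its pointer rests at the loading gate (the two thin steel pins), and with it resting there pack every reagent cartridge and jar from the bench into its trough, all standing upright on the trough's floor. Then turn it to the click where the pointer faces the reader (the post with the fat white head) and let it rest there, with everything still standing in the trough. Leave the beaker, the timer and the cuvette box where they are.

Things in the scene. Friction and masses are not known exactly. Their poses are not given: they have to be found in the camera images.
- rotor (a joint): angle of the turntable's rotor about its upright axis, rad, positive anticlockwise seen from above. It clicks (rests by itself) every 30 degrees (0.5236 rad): 0 is the loading position, where the rotor's pointer faces the loading gate; stops at -2.3 and +2.3. It starts in one of the clicks at positive angles; the reader stands at one of the clicks -60, -90 or -120 degrees. About 5 N at the handle carries it over a click; let go, it settles into the nearest click.
- axis (a point): the turntable's axis, at the top of the rotor disc, 44 mm above the bench. The turntable: a fixed round grey flange 400 mm across and 12 mm thick with a tick mark at each click, and on it the rotor, a grey disc 304 mm across. The flange is fixed to the bench.
- pointer (a point): tip of the small black pointer on the rotor's rim, 165 mm from the axis, on the side where the trough is; 44 mm above the bench.
- knob (a point): middle of the rotor's handle: an upright black round post, 24 mm in diameter and 100 mm tall, fixed on the rotor disc 105 mm from the axis, opposite the pointer; its top is 144 mm above the bench (50 mm above this point). It turns with the rotor: grip it and turn the tool along, or push it round with the fingers; a hard grip that does not turn with it creeps off.
- trough (a point): centre of the inner floor of the open aluminium trough fixed on the rotor, 50 mm from the axis on the pointer's side, floor 48 mm above the bench. Inside it is 50 mm (its x) by 248 mm (its y), walls 4 mm thick and 25 mm high. Its x axis points from the pointer towards the handle, y along the trough, z up.
- load_gate (a point): middle of the loading gate: two thin steel pins 34 mm apart, 50 mm tall, on the flange 178 mm from the axis.
- reader_post (a point): the reader: a round post on the flange 178 mm from the axis, with a fat white head 42 mm across with a black band, top 97 mm above the bench. This point is on its axis 44 mm above the bench. It stands at one of three stations; at the two others are bare steel stubs 20 mm tall.
- narrow0_c (a point): centre (half-way up) of a white flat-sided reagent cartridge, 44 mm (its x) by 32 mm (its y), straight-sided up to 62 mm, with a grey cap 22 mm across on top, 74 mm tall in all, about 150 g, heavy at the foot. May be absent. Its z axis points up when upright.
- narrow1_c (a point): centre (half-way up) of a white flat-sided reagent cartridge, 44 mm (its x) by 32 mm (its y), straight-sided up to 62 mm, with a grey cap 22 mm across on top, 74 mm tall in all, about 150 g, heavy at the foot. May be absent. Its z axis points up when upright.
- wide0_c (a point): centre (half-way up) of a white flat-sided reagent cartridge, 44 mm (its x) by 36 mm (its y), straight-sided up to 62 mm, with a grey cap 22 mm across on top, 74 mm tall in all, about 150 g, heavy at the foot. May be absent. Its z axis points up when upright.
- wide1_c (a point): centre (half-way up) of a white flat-sided reagent cartridge, 44 mm (its x) by 36 mm (its y), straight-sided up to 62 mm, with a grey cap 22 mm across on top, 74 mm tall in all, about 150 g, heavy at the foot. May be absent. Its z axis points up when upright.
- jar0_c (a point): centre (half-way up) of a round brown glass reagent jar, 42 mm in diameter up to 60 mm, with a white cap 34 mm across, 74 mm tall in all, about 160 g, heavy at the foot. May be absent. Its z axis points up when upright.
- jar1_c (a point): centre (half-way up) of a round brown glass reagent jar, 42 mm in diameter up to 60 mm, with a white cap 34 mm across, 74 mm tall in all, about 160 g, heavy at the foot. May be absent. Its z axis points up when upright.
- beaker: small glass beaker, 54 mm across, 55 mm tall; stays where it is. Origin at the centre of its underside.
- timer: flat grey bench timer, 50 x 50 x 28 mm; stays where it is. Origin at the centre of its underside.
- cuvettes: clear cuvette box with a blue lid, 50 x 50 x 46 mm; stays where it is. Origin at the centre of its underside.
Things that resemble listed ones, but are neither listed nor needed, are in the scene too. Leave any pink look-alike of the part that bears narrow1_c alone.

How it is judged (in metres and radians):
On the way, in this order (a step that is already met when the one before it is completed fails the run):
1. the turntable rests at the loading gate (value of joint rotor between -0.1 and 0.1 rad and velocity of joint rotor between -0.1 and 0.1 rad/s), for 0.3 s.
2. with the turntable at the loading gate, every cartridge and jar stands upright in the trough (value of joint rotor between -0.1 and 0.1 rad and x of narrow0_c in the frame of trough between -0.01 and 0.01 m and y of narrow0_c in the frame of trough between -0.115 and 0.115 m and z of narrow0_c in the frame of trough between 0.03 and 0.044 m and angle between each of narrow0_c, narrow1_c, wide0_c, wide1_c, jar0_c, jar1_c's own z axis and vertical below 0.15 rad and x of narrow1_c in the frame of trough between -0.01 and 0.01 m and y of narrow1_c in the frame of trough between -0.115 and 0.115 m and z of narrow1_c in the frame of trough between 0.03 and 0.044 m and x of wide0_c in the frame of trough between -0.01 and 0.01 m and y of wide0_c in the frame of trough between -0.115 and 0.115 m and z of wide0_c in the frame of trough between 0.03 and 0.044 m and x of wide1_c in the frame of trough between -0.01 and 0.01 m and y of wide1_c in the frame of trough between -0.115 and 0.115 m and z of wide1_c in the frame of trough between 0.03 and 0.044 m and x of jar0_c in the frame of trough between -0.01 and 0.01 m and y of jar0_c in the frame of trough between -0.115 and 0.115 m and z of jar0_c in the frame of trough between 0.03 and 0.044 m and x of jar1_c in the frame of trough between -0.01 and 0.01 m and y of jar1_c in the frame of trough between -0.115 and 0.115 m and z of jar1_c in the frame of trough between 0.03 and 0.044 m), for 0.3 s.
At the end, for the whole second after the job is handed in: The pointer rests at the reader's click (within 28 mm of the reader's axis seen from above, about 8 degrees), and every cartridge and jar present stands upright (within 0.15 rad) on the trough's floor, at rest (x of narrow0_c in the frame of trough between -0.01 and 0.01 m and y of narrow0_c in the frame of trough between -0.115 and 0.115 m and z of narrow0_c in the frame of trough between 0.03 and 0.044 m and angle between each of narrow0_c, narrow1_c, wide0_c, wide1_c, jar0_c, jar1_c's own z axis and vertical below 0.15 rad and x of narrow1_c in the frame of trough between -0.01 and 0.01 m and y of narrow1_c in the frame of trough between -0.115 and 0.115 m and z of narrow1_c in the frame of trough between 0.03 and 0.044 m and x of wide0_c in the frame of trough between -0.01 and 0.01 m and y of wide0_c in the frame of trough between -0.115 and 0.115 m and z of wide0_c in the frame of trough between 0.03 and 0.044 m and x of wide1_c in the frame of trough between -0.01 and 0.01 m and y of wide1_c in the frame of trough between -0.115 and 0.115 m and z of wide1_c in the frame of trough between 0.03 and 0.044 m and x of jar0_c in the frame of trough between -0.01 and 0.01 m and y of jar0_c in the frame of trough between -0.115 and 0.115 m and z of jar0_c in the frame of trough between 0.03 and 0.044 m and x of jar1_c in the frame of trough between -0.01 and 0.01 m and y of jar1_c in the frame of trough between -0.115 and 0.115 m and z of jar1_c in the frame of trough between 0.03 and 0.044 m and horizontal distance between pointer and reader_post below 0.028 m and velocity of joint rotor between -0.05 and 0.05 rad/s and linear speed of each of narrow0, narrow1, wide0, wide1, jar0, jar1 below 0.03 m/s); the robot touches nothing.
It fails at once if the beaker is moved more than 60 mm or knocked over (distance of beaker from where it was at the start of the episode above 0.06 m or angle between beaker's own z axis and vertical above 0.6 rad).
It fails at once if the timer is moved more than 60 mm or knocked over (distance of timer from where it was at the start of the episode above 0.06 m or angle between timer's own z axis and vertical above 0.6 rad).
It fails at once if the cuvettes is moved more than 60 mm or knocked over (distance of cuvettes from where it was at the start of the episode above 0.06 m or angle between cuvettes's own z axis and vertical above 0.6 rad).
Of narrow0, narrow1, wide0, wide1, jar0, jar1 only 4 to 6 are there at a start; the rules pass over those that are not, and their reading is None.
At some moment in a run one of wide0, wide1, jar0, jar1 may be knocked a few centimetres aside while the robot is not near it.
It also fails if it takes over 210 s, if anything falls off the work surface, if the arm or the gripper's body presses on something with over 40 N, if the wrist force passes 120 N, or if a joint passes its speed limit or range.

## Working session

There is one attempt and no reset: what is moved stays moved. The work goes in short steps, Python scripts to look and compute and a shell command to move; the robot and the scene stay as the last step left them, time stands still between calls to the robot, and variables do not carry over. Pictures are saved under pics/ and viewed, at most 14 in all, crops included, and the job is handed in when it is done.

```bash
ls; mkdir -p pics; python3 - <<'E'
from rig import r, grab_frame
import cv2,numpy as np
print(r.sense())
for n in("top","side"):
    f=grab_frame(n); cv2.imwrite(f"pics/{n}0.png",f["pixels"][:,:,::-1]); np.savez(f"{n}0.npz",**f)
    print(n,f["vertical_fov"],f["cx"],f["cy"],f["dist"],np.array(f["cam_to_world"]).round(3).tolist())
E
```

```text
pics
{'clock': 0.0, 'qpos': array([ 1.30263565e+00,  3.53649972e-01,  1.63415132e+00,  5.90817249e-05,
        1.15517950e+00, -2.39347531e-03]), 'qvel': array([-0.00053509,  0.00084519,  0.00154031,  0.0002279 ,  0.00013238,
       -0.00123874]), 'joint_efforts': array([-9.00094819e-04, -6.05216074e+01, -3.42046988e+01, -2.07519824e-04,
        9.10491130e-03, -1.53880825e-05]), 'eef_pos': array([164.01638943, 602.62977176, 252.55316148]), 'tcp_rot': array([-3.14020465e+00, -5.73411013e-05,  2.87580153e+00]), 'contact_force': array([-0.0552048 , -0.74376601, -0.29876373]), 'wrist_torque': array([-0.04865097,  0.00156369, -0.00174287]), 'grasp_force': 0.0, 'opening': 0.997233273808905}
top 42.6334034908896 321.1866113568084 201.34066842206317 [-0.03331518  0.          0.          0.          0.        ] [[0.003, -0.989, 0.146, 313.878], [-1.0, -0.006, -0.021, 36.421], [0.022, -0.146, -0.989, 1286.467], [0.0, 0.0, 0.0, 1.0]]
side 57.06601583348665 322.79594672554634 199.55141959996968 [-0.03918221  0.          0.          0.          0.        ] [[-0.998, -0.038, 0.058, 464.724], [-0.069, 0.6, -0.797, 825.755], [-0.005, -0.799, -0.601, 700.442], [0.0, 0.0, 0.0, 1.0]]
```

View pics/top0.png

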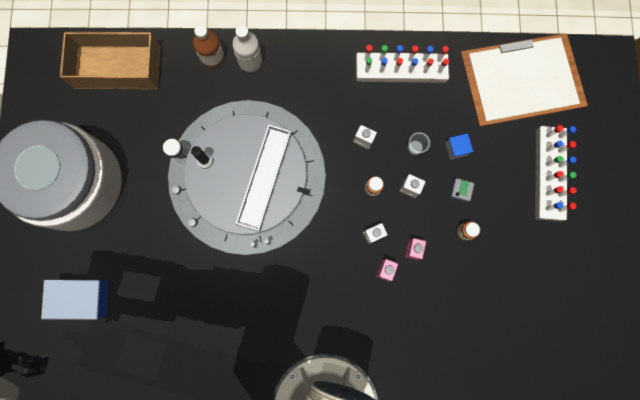

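View pics/side0.png

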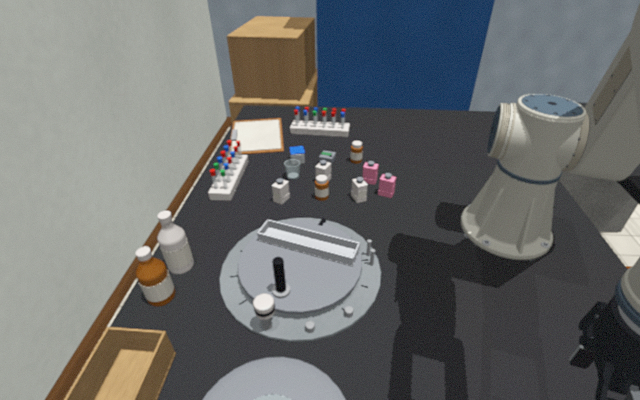

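```bash
cat > h.py <<'E'
import numpy as np,cv2
from rig import r,grab_frame
def cloud(f):
    K=np.eye(3);F=200/np.tan(np.radians(float(f["vertical_fov"]))/2)
    K[0,0]=K[1,1]=F;K[0,2]=f["cx"];K[1,2]=f["cy"]
    v,u=np.mgrid[:400,:640]
    p=cv2.undistortPoints(np.stack([u,v],-1).reshape(-1,1,2).astype(float),K,np.array(f["dist"],float))[:,0]
    z=np.array(f["z_map"]).reshape(-1,1)
    P=np.hstack([p*z,z,np.ones_like(z)])@np.array(f["cam_to_world"]).T
    P=P[:,:3];P[z[:,0]<=0]=np.nan
    return P.reshape(400,640,3)
def comps(P,mask,amin=6):
    n,l,s,c=cv2.connectedComponentsWithStats(mask.astype(np.uint8),connectivity=8)
    return [(c[i].round(0),l==i) for i in range(1,n) if s[i,4]>=amin]
def go(x,y,z,yaw=None):
    "shifts (full-scale units) in tool axes after turning to yaw, turn (pi units)"
    s=r.sense();p=s["eef_pos"];y0=s["tcp_rot"][2]
    if yaw is None: yaw=y0
    d=(yaw-y0+np.pi/2)%np.pi-np.pi/2; w=y0+d
    e=np.array([x,y,z])-p
    print("clock %.1f TCP"%s["clock"],p.round(1),"yaw %.3f q6 %.2f"%(y0,s["qpos"][5]),"| turn rz(pi)=%.4f"%(-d/np.pi),
     "shift/25:",np.round(np.array([np.cos(w)*e[0]+np.sin(w)*e[1],np.sin(w)*e[0]-np.cos(w)*e[1],-e[2]])/25,3))
E
python3 - <<'E'
from h import *
f=dict(np.load("top0.npz"));P=cloud(f);px=f["pixels"].astype(int)
X,Y,Z=np.moveaxis(P,-1,0)
v,u=np.mgrid[:400,:640]
near=(u>340)&(u<490)&(v>120)&(v<285)
print("bench z",np.nanmedian(Z[near]))
for c,m in comps(P,near&(Z>50)):
    q=P[m];h=np.median
    t=q[q[:,2]>56]; b=cv2.minAreaRect(t[:,:2].astype(np.float32)); cap=q[q[:,2]>69]
    print(c,m.sum(),"zmax %.0f"%q[:,2].max(),"cap",cap[:,:2].mean(0).round(1),len(cap),"rect",np.round(b[0],1),np.round(b[1],1),round(b[2],1),"rgb",px[m].mean(0).round())
for c,m in comps(P,near&(Z>15)&(Z<50),40): print("low",c,m.sum(),P[m].mean(0).round())
T=(u>160)&(u<335)&(v>95)&(v<260)
# disc circle: points at z 38..50 ; flange
fl=T&(Z>5)&(Z<20); q=P[fl][:,:2]; print("flange enclosing",cv2.minEnclosingCircle(q.astype(np.float32)))
A,R=cv2.minEnclosingCircle(P[T&(Z>38)&(Z<46)&(np.hypot(X-np.mean(q[:,0]),Y-np.mean(q[:,1]))<170)][:,:2].astype(np.float32));print("disc",A,R)
for lo,hi,n in((130,160,"knob"),(85,105,"reader"),(45,70,"mid"),(24,38,"stubs")):
    for c,m in comps(P,T&(Z>lo)&(Z<hi),3):
        g=P[m].mean(0); print(n,c,m.sum(),g.round(1))
pt=T&(px.sum(-1)<90)&(Z>36)&(Z<52)
for c,m in comps(P,pt,6): print("dark",c,m.sum(),P[m].mean(0).round(1))
E
python3 - <<'E'
import cv2
a=cv2.imread("pics/top0.png")[110:290,330:500]
cv2.imwrite("pics/crop1.png",cv2.resize(a,None,fx=3.3,fy=3.3,interpolation=2))
E
```

```text
bench z 0.02721603616032553
[366. 134.] 242 zmax 77 cap [663.6 -99.4] 57 rect [664.3 -99.3] [43.3 33.5] 63.8 rgb [203. 203. 199.]
[419. 142.] 104 zmax 61 cap [nan nan] 0 rect [ 644.  -230.6] [49.5 46. ] 6.1 rgb [132. 139. 136.]
[414. 184.] 279 zmax 78 cap [ 538.7 -216.4] 63 rect [ 539.1 -216.9] [43.9 36.6] 64.3 rgb [208. 209. 205.]
[375. 185.] 230 zmax 78 cap [ 537.1 -120.6] 145 rect [ 536.9 -120.9] [39.4 37.8] 87.8 rgb [208. 193. 179.]
[470. 230.] 244 zmax 78 cap [ 427.2 -350.9] 148 rect [ 426.5 -349.7] [40.5 36.7] 30.1 rgb [199. 182. 166.]
[376. 233.] 246 zmax 78 cap [ 419.6 -122.2] 66 rect [ 419.7 -122.3] [31.2 43.9] 26.9 rgb [214. 215. 213.]
[417. 248.] 256 zmax 78 cap [ 382.6 -221.5] 64 rect [ 382.1 -221.4] [32.8 43.5] 77.1 rgb [208. 161. 180.]
[389. 270.] 255 zmax 79 cap [ 330.5 -150.5] 63 rect [ 330.5 -150.8] [32.  43.4] 70.0 rgb [211. 168. 187.]
low [459. 146.] 453 [ 642. -336.   42.]
low [421. 140.] 102 [ 658. -241.   33.]
low [362. 142.] 69 [650. -94.  32.]
low [413. 151.] 46 [ 629. -221.   34.]
low [408. 190.] 73 [ 529. -206.   33.]
low [462. 190.] 417 [ 532. -343.   27.]

[... 8397 characters left out ...]
5]
mid [241. 226.] 8 [434.1 202.8  53.5]
mid [219. 227.] 3 [432.4 257.6  46.1]
mid [231. 230.] 8 [424.  228.3  46.5]
mid [234. 229.] 3 [428.6 220.4  46.2]
mid [236. 232.] 4 [420.5 216.1  46.4]
mid [251. 231.] 4 [422.4 179.8  47.2]
mid [242. 233.] 3 [419.  201.6  46.2]
mid [267. 241.] 16 [397.6 140.7  60.2]
mid [253. 244.] 17 [390.  173.3  58.8]
stubs [242. 117.] 3 [711.9 211.4  36.8]
stubs [257. 151.] 3 [624.9 170.7  37.2]
stubs [180. 156.] 8 [613.  363.3  28.4]
stubs [175. 190.] 52 [526.2 371.3  30.7]
stubs [291. 212.] 3 [471.4  84.1  35.9]
stubs [192. 222.] 52 [444.9 328.2  30.2]
stubs [268. 243.] 5 [395.8 138.6  31.4]<stdin>:10: RuntimeWarning: Mean of empty slice.
  ret = um.true_divide(
```

View pics/crop1.png

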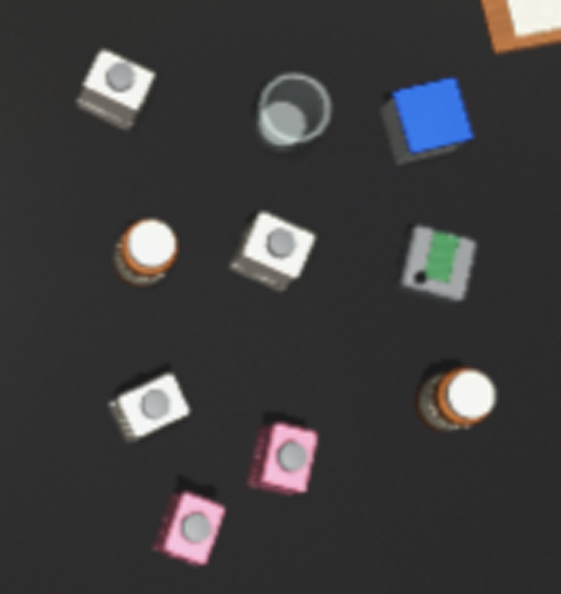

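Five parts, all seen in the crop: white cartridges at top-image (366,136), (413,185) and (375,233), and jars with white caps at (375,186) and (469,230). The pink cartridges at (416,248) and (388,270) are the look-alikes I was told to leave. The axis is at (567.5, 198.4), the gate bears 193.4° from it, the rotor is at +60°, and the reader is at −120°.

```bash
cat h.py | head -0; python3 -c "
from h import *
go(597.5,299,200,np.radians(163.4))"
```

```text
clock 0.1 TCP [164.1 602.7 252.6] yaw 2.876 q6 -0.00 | turn rz(pi)=0.0076 shift/25: [-20.084  -6.687   2.104]
```

```bash
python3 -m inch '[[0,0,0.0076,0,0,0,0],[0,0,0,-0.9,-0.3,0,0],[0,0,0,-1,-0.33,0,0],[0,0,0,-1,-0.33,0,0],[0,0,0,-1,-0.33,0,0],[0,0,0,-1,-0.33,0,0],[0,0,0,-1,-0.33,0,0],[0,0,0,-1,-0.33,0,0]]' 50
python3 -m inch '[[0,0,0,-1,-0.34,0,0],[0,0,0,-1,-0.34,0,0],[0,0,0,-1,-0.34,0,0],[0,0,0,-1,-0.34,0.2,0],[0,0,0,-1,-0.34,0.2,0],[0,0,0,-1,-0.34,0.2,0],[0,0,0,-1,-0.34,0.2,0],[0,0,0,-1,-0.34,0.2,0]]'
python3 -m inch '[[0,0,0,-1,-0.34,0.2,0],[0,0,0,-1,-0.34,0.2,0],[0,0,0,-1,-0.34,0.2,0],[0,0,0,-1,-0.34,0.2,0],[0,0,0,-1,-0.3,0,0],[0,0,0,0,0,0,0],[0,0,0,0,0,0,0]]'
python3 -c "
from h import *
go(597.5,299,128,np.radians(163.4))"
```

```text
clock: 0.77
eef_pos: [314.1, 498.2, 253.1]
tcp_rot: [-3.141, -0.0, 2.851]
contact_force: [0.5, 0.5, 0.2]
opening: 1.0
grasp_force: 0.0
clock: 1.43
eef_pos: [486.3, 375.9, 227.9]
tcp_rot: [-3.141, -0.0, 2.851]
contact_force: [-0.4, 0.9, 0.3]
opening: 1.003
grasp_force: 0.0
clock: 2.02
eef_pos: [594.1, 300.4, 207.8]
tcp_rot: [-3.141, -0.001, 2.849]
contact_force: [-0.2, 0.0, 1.0]
opening: 0.997
grasp_force: 0.0
clock 2.0 TCP [594.1 300.4 207.8] yaw 2.849 q6 -0.81 | turn rz(pi)=-0.0010 shift/25: [-0.147 -0.015  3.191]
```

Moves track well. Descend on the handle and grip.

```bash
python3 -m inch '[[0,0,0,-0.15,0,1,0],[0,0,0,0,0,1,0],[0,0,0,0,0,1,0],[0,0,0,0,0,0.2,0],[0,0,0,0,0,0,1],[0,0,0,0,0,0,1],[0,0,0,0,0,0,1],[0,0,0,0,0,0,1]]' 50
python3 -m inch '[[0,0,0,0,0,0,1],[0,0,0,0,0,0,1],[0,0,0,0,0,0,1]]'
python3 -c "
from h import *
go(597.5,299,128,np.radians(163.4))"
```

```text
clock: 2.68
eef_pos: [597.8, 301.0, 130.2]
tcp_rot: [3.14, 0.002, 2.852]
contact_force: [1.1, 0.6, -0.2]
opening: 0.457
grasp_force: 0.0
clock: 2.93
eef_pos: [597.6, 300.5, 129.9]
tcp_rot: [3.14, 0.001, 2.852]
contact_force: [-1.1, -1.7, 6.1]
opening: 0.268
grasp_force: 48.8
clock 2.9 TCP [597.6 300.5 129.9] yaw 2.852 q6 -0.82 | turn rz(pi)=-0.0000 shift/25: [-0.013 -0.06   0.076]
```

Gripped (opening 0.27, about 23 mm). Turn clockwise, 5 rows first to check the arc.

```bash
python3 -m inch '[[0,0,0.0333,-0.439,-0.023,0,1],[0,0,0.0333,-0.439,-0.023,0,1],[0,0,0.0333,-0.439,-0.023,0,1],[0,0,0.0333,-0.439,-0.023,0,1],[0,0,0.0333,-0.439,-0.023,0,1],[0,0,0,0,0,0,1]]'
python3 -c "
from h import *
a=np.radians(43.4)
go(567.5+105*np.cos(a),198.4+105*np.sin(a),128,np.radians(133.4))"
```

```text
clock: 3.43
eef_pos: [645.4, 271.5, 129.9]
tcp_rot: [3.138, 0.001, 2.322]
contact_force: [-0.1, 4.7, 6.7]
opening: 0.263
grasp_force: 50.1
clock 3.4 TCP [645.4 271.5 129.9] yaw 2.322 q6 -0.36 | turn rz(pi)=-0.0019 shift/25: [ 0.018 -0.074  0.076]
```

```bash
python3 -m inch '[[0,0,0.0333,-0.439,-0.026,0,1],[0,0,0.0333,-0.439,-0.026,0,1],[0,0,0.0333,-0.439,-0.026,0,1],[0,0,0.0333,-0.439,-0.026,0,1],[0,0,0.0333,-0.439,-0.026,0,1],[0,0,0,0,0,0,1],[0,0,0,0,0,0,0],[0,0,0,0,0,0,0]]'
python3 -m inch '[[0,0,0,0,0,0,0],[0,0,0,0,0,0,0],[0,0,0,0,0,-1,0],[0,0,0,0,0,-1,0],[0,0,0,0,0,-1,0],[0,0,0,0,0,0,0]]'
python3 - <<'E'
from h import *
f=grab_frame("top");cv2.imwrite("pics/top1.png",f["pixels"][:,:,::-1])
P=cloud(f);m=(P[...,2]>66)&(P[...,2]<76);
v,u=np.mgrid[:400,:640]
w=(u>170)&(u<320)&(v>100)&(v<260)&(P[...,2]>64)&(P[...,2]<82)
q=P[w][:,:2];d=np.hypot(*(q-[567.5,198.4]).T);q=q[d<145]
b=cv2.minAreaRect(q.astype(np.float32));print(len(q),b)
E
```

```text
clock: 4.1
eef_pos: [668.5, 223.9, 128.5]
tcp_rot: [-3.141, 0.0, 1.808]
contact_force: [0.0, 0.2, 0.2]
opening: 0.538
grasp_force: 0.0
clock: 4.6
eef_pos: [671.1, 224.9, 208.8]
tcp_rot: [3.134, -0.001, 1.807]
contact_force: [0.4, 0.7, 0.2]
opening: 0.997
grasp_force: 0.0
127 ((541.0249633789062, 90.27427673339844), (59.071529388427734, 57.559669494628906), 13.679863929748535)
```

View pics/top1.png

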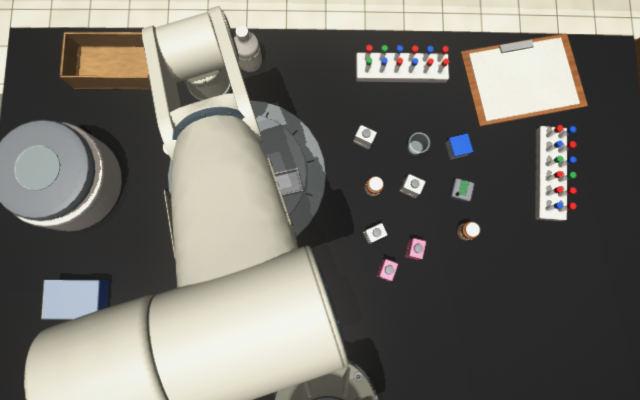

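```bash
cat >> h.py <<'E'
A=np.array([567.5,198.4]);D=np.radians(13.4)
def slot(s,x=0): return A-(50-x)*np.array([np.cos(D),np.sin(D)])+s*np.array([-np.sin(D),np.cos(D)])
def det(save=None):
    f=grab_frame("top");P=cloud(f);px=f["pixels"].astype(int);Z=P[...,2]
    if save: cv2.imwrite(save,f["pixels"][:,:,::-1])
    v,u=np.mgrid[:400,:640];near=(u>330)&(u<500)&(v>110)&(v<290)
    for c,m in comps(P,near&(Z>50)&(Z<90),60):
        q=P[m];t=q[q[:,2]>56];b=cv2.minAreaRect(t[:,:2].astype(np.float32));cap=q[q[:,2]>69]
        if len(cap): 
            l=b[2]+(90 if b[1][1]>b[1][0] else 0)
            print(c,"cap",cap[:,:2].mean(0).round(1),len(cap),"rect",np.round(b[0],1),np.round(b[1],1),"yaw %.1f"%(l+90),"rgb",px[m].mean(0).round())
    return f,P
E
python3 -c "
from h import *
go(663.6,-99.4,150,np.radians(153.8))"
```

```text
clock 4.7 TCP [670.2 224.6 206.5] yaw 1.807 q6 0.09 | turn rz(pi)=-0.2793 shift/25: [ -5.485 -11.745   2.259]
```

```bash
python3 -m inch '[[0,0,-0.035,0,0,0,0],[0,0,-0.035,0,0,0,0],[0,0,-0.035,0,0,0,0],[0,0,-0.035,0,0,0,0],[0,0,-0.035,0,0,0,0],[0,0,-0.035,0,0,0,0],[0,0,-0.035,0,0,0,0],[0,0,-0.035,0,0,0,0]]'
python3 -m inch '[[0,0,0,-0.46,-0.98,0,0],[0,0,0,-0.46,-0.98,0,0],[0,0,0,-0.46,-0.98,0,0],[0,0,0,-0.46,-0.98,0,0],[0,0,0,-0.46,-0.98,0.3,0],[0,0,0,-0.46,-0.98,0.3,0],[0,0,0,-0.46,-0.98,0.3,0],[0,0,0,-0.46,-0.98,0.3,0]]'
python3 -m inch '[[0,0,0,-0.46,-0.98,0.3,0],[0,0,0,-0.46,-0.98,0.3,0],[0,0,0,-0.46,-0.98,0.3,0],[0,0,0,-0.46,-0.98,0.2,0],[0,0,0,0,0,0,0],[0,0,0,0,0,0,0]]'
python3 - <<'E'
from h import *
go(663.6,-99.4,52,np.radians(153.8))
f,P=det("pics/top2.png")
v,u=np.mgrid[:400,:640];Z=P[...,2]
w=(u>170)&(u<320)&(v>100)&(v<260)&(Z>69)&(Z<80)
q=P[w][:,:2];d=np.hypot(*(q-A).T);q=q[d<145]
print(len(q),cv2.minAreaRect(q.astype(np.float32)),slot(0))
w=(u>170)&(u<320)&(v>100)&(v<260)&(Z>130)&(Z<155);print("knob",P[w].mean(0))
E
```

```text
clock: 5.32
eef_pos: [668.0, 223.8, 201.9]
tcp_rot: [-3.14, -0.001, 2.692]
contact_force: [-0.3, -0.3, 0.4]
opening: 0.999
grasp_force: 0.0
clock: 5.98
eef_pos: [664.1, 6.3, 171.8]
tcp_rot: [-3.141, -0.002, 2.686]
contact_force: [0.8, 1.0, 0.7]
opening: 0.999
grasp_force: 0.0
clock: 6.48
eef_pos: [662.1, -101.9, 144.3]
tcp_rot: [-3.141, -0.002, 2.684]
contact_force: [-0.0, 0.2, -0.2]
opening: 1.002
grasp_force: 0.0
clock 6.5 TCP [ 662.1 -101.9  144.3] yaw 2.684 q6 -1.27 | turn rz(pi)=-0.0002 shift/25: [-0.008  0.116  3.691]
[470. 230.] cap [ 427.1 -350.6] 156 rect [ 427.  -348.9] [39.1 37.5] yaw 91.3 rgb [167. 155. 140.]
418 ((576.9508056640625, 200.46429443359375), (179.36639404296875, 256.0942687988281), 12.906725883483887) [518.86120609 186.81260483]
knob [668.37697591 221.40306811 141.84098958]
```

View pics/top2.png

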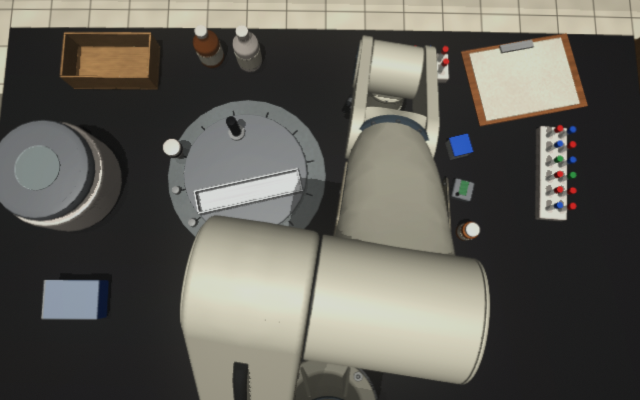

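The knob is now opposite the gate and the trough lies on the gate side at about (250,190), so the rotor is in the loading click. Pick the first cartridge.

```bash
python3 -m inch '[[0,0,0,0,0.11,1,0],[0,0,0,0,0,1,0],[0,0,0,0,0,1,0],[0,0,0,0,0,0.69,0],[0,0,0,0,0,0,0],[0,0,0,0,0,0,1],[0,0,0,0,0,0,1],[0,0,0,0,0,0,1]]' 40
python3 -m inch '[[0,0,0,0,0,0,1],[0,0,0,0,0,0,1],[0,0,0,0,0,0,1],[0,0,0,0,0,-1,1],[0,0,0,0,0,-1,1],[0,0,0,0,0,-1,1],[0,0,0,0,0,-1,1],[0,0,0,0,0,0,1]]'
python3 -c "
from h import *
go(*slot(94),155,np.radians(103.4))"
```

```text
clock: 7.2
eef_pos: [665.6, -98.0, 55.2]
tcp_rot: [3.141, 0.002, 2.686]
contact_force: [-0.1, 0.6, 1.0]
opening: 0.601
grasp_force: 0.0
clock: 7.87
eef_pos: [667.3, -98.9, 159.5]
tcp_rot: [3.139, 0.008, 2.685]
contact_force: [0.6, 0.4, -1.1]
opening: 0.507
grasp_force: 41.8
clock 7.9 TCP [667.3 -98.9 159.5] yaw 2.685 q6 -1.26 | turn rz(pi)=0.2803 shift/25: [16.253 -3.127  0.178]
```

```bash
python3 -m inch '[[0,0,0.035,0,0,0,1],[0,0,0.035,0,0,0,1],[0,0,0.035,0,0,0,1],[0,0,0.035,0,0,0,1],[0,0,0.035,0,0,0,1],[0,0,0.035,0,0,0,1],[0,0,0.035,0,0,0,1],[0,0,0.035,0,0,0,1]]'
python3 -m inch '[[0,0,0,0.9,-0.19,0,1],[0,0,0,0.96,-0.19,0,1],[0,0,0,0.96,-0.19,0,1],[0,0,0,0.96,-0.19,0,1],[0,0,0,0.96,-0.19,0,1],[0,0,0,0.96,-0.19,0,1],[0,0,0,0.96,-0.19,0,1],[0,0,0,0.96,-0.19,0,1]]'
python3 -m inch '[[0,0,0,0.96,-0.19,0,1],[0,0,0,0.96,-0.19,0,1],[0,0,0,0.96,-0.19,0,1],[0,0,0,0.96,-0.19,0,1],[0,0,0,0.96,-0.19,0,1],[0,0,0,0.96,-0.19,0,1],[0,0,0,0.96,0,0,1],[0,0,0,0.9,0,0,1]]'
python3 -m inch '[[0,0,0,0.9,-0.1,0,1],[0,0,0,0,0,0,1],[0,0,0,0,0,0,1]]'
python3 -c "
from h import *
go(*slot(94),102,np.radians(103.4))"
```

```text
clock: 8.53
eef_pos: [664.0, -98.4, 153.1]
tcp_rot: [-3.141, -0.0, 1.8]
contact_force: [0.2, -0.1, -1.7]
opening: 0.511
grasp_force: 41.8
clock: 9.2
eef_pos: [582.2, 78.9, 153.3]
tcp_rot: [-3.141, -0.0, 1.806]
contact_force: [0.7, 0.5, -2.5]
opening: 0.508
grasp_force: 41.7
clock: 9.87
eef_pos: [510.1, 257.6, 153.3]
tcp_rot: [-3.141, -0.0, 1.806]
contact_force: [0.6, -0.8, -2.4]
opening: 0.509
grasp_force: 41.7
clock: 10.12
eef_pos: [502.8, 278.6, 153.3]
tcp_rot: [-3.141, 0.0, 1.808]
contact_force: [-0.8, -1.0, -1.7]
opening: 0.507
grasp_force: 41.6
clock 10.1 TCP [502.8 278.6 153.3] yaw 1.808 q6 0.27 | turn rz(pi)=0.0010 shift/25: [ 0.04  -0.225  2.05 ]
```

```bash
python3 -m inch '[[0,0,0,0.04,-0.225,0.3,1],[0,0,0,0,0,0.5,1],[0,0,0,0,0,0.4,1],[0,0,0,0,0,0.4,1],[0,0,0,0,0,0.3,1],[0,0,0,0,0,0.1,1],[0,0,0,0,0,0,1],[0,0,0,0,0,0,1]]'
python3 -c "
from h import *
go(*slot(94),102,np.radians(103.4))
print(r.sense()['contact_force'])"
```

```text
clock: 10.78
eef_pos: [498.0, 277.4, 103.4]
tcp_rot: [3.141, 0.0, 1.805]
contact_force: [1.0, -0.8, 0.2]
opening: 0.506
grasp_force: 41.9
clock 10.8 TCP [498.  277.4 103.4] yaw 1.805 q6 0.27 | turn rz(pi)=0.0002 shift/25: [ 0.042 -0.028  0.056]
[ 0.97428398 -0.80034119  0.19947992]
```

```bash
python3 -m inch '[[0,0,0,0,0,0.05,1],[0,0,0,0,0,0,1]]'; python3 -m inch '[[0,0,0,0,0,0,0],[0,0,0,0,0,0,0],[0,0,0,0,0,0,0],[0,0,0,0,0,0,0],[0,0,0,0,0,-1,0],[0,0,0,0,0,-1,0],[0,0,0,0,0,-1,0],[0,0,0,0,0,0,0]]'
python3 -c "
from h import *
go(537,-120.6,150,np.radians(103.4))"
```

```text
clock: 10.95
eef_pos: [498.6, 277.9, 103.3]
tcp_rot: [3.14, -0.001, 1.805]
contact_force: [-2.3, -1.2, 9.9]
opening: 0.505
grasp_force: 43.0
clock: 11.62
eef_pos: [499.9, 278.8, 181.7]
tcp_rot: [3.135, -0.002, 1.806]
contact_force: [0.9, 0.8, -0.8]
opening: 1.0
grasp_force: 0.0
clock 11.6 TCP [499.9 278.8 181.7] yaw 1.806 q6 0.27 | turn rz(pi)=0.0004 shift/25: [-15.886  -2.26    1.268]
```

```bash
python3 -m inch '[[0,0,0,-0.9,-0.14,0,0],[0,0,0,-1,-0.14,0,0],[0,0,0,-1,-0.14,0,0],[0,0,0,-1,-0.14,0,0],[0,0,0,-1,-0.14,0,0],[0,0,0,-1,-0.14,0,0],[0,0,0,-1,-0.14,0,0],[0,0,0,-1,-0.14,0,0]]'
python3 -m inch '[[0,0,0,-1,-0.14,0.2,0],[0,0,0,-1,-0.14,0.2,0],[0,0,0,-1,-0.14,0.2,0],[0,0,0,-1,-0.14,0.2,0],[0,0,0,-1,-0.14,0.2,0],[0,0,0,-1,-0.14,0.2,0],[0,0,0,-1,-0.14,0,0],[0,0,0,-0.9,-0.14,0,0]]'
python3 -m inch '[[0,0,0,0,0,0,0],[0,0,0,0,0,0,0]]'
python3 - <<'E'
from h import *
go(537,-120.6,52,np.radians(103.4))
f,P=det()
f=grab_frame("side");cv2.imwrite("pics/side1.png",f["pixels"][:,:,::-1])
E
```

```text
clock: 12.28
eef_pos: [516.2, 77.8, 176.8]
tcp_rot: [-3.141, -0.0, 1.806]
contact_force: [0.5, -0.4, 0.2]
opening: 1.002
grasp_force: 0.0
clock: 12.95
eef_pos: [534.7, -121.0, 146.4]
tcp_rot: [-3.141, -0.0, 1.806]
contact_force: [0.4, 0.9, 0.6]
opening: 1.005
grasp_force: 0.0
clock: 13.12
eef_pos: [534.9, -120.4, 146.7]
tcp_rot: [-3.141, -0.0, 1.804]
contact_force: [-0.8, 1.0, 0.1]
opening: 0.999
grasp_force: 0.0
clock 13.1 TCP [ 534.9 -120.4  146.7] yaw 1.804 q6 -0.46 | turn rz(pi)=-0.0003 shift/25: [-0.027  0.08   3.788]
[414. 182.] cap [ 539.1 -216.8] 58 rect [ 543.3 -218.3] [43.7 27.7] yaw 160.6 rgb [184. 181. 175.]
[470. 230.] cap [ 427.2 -350.6] 155 rect [ 427.  -349.1] [39.9 36.6] yaw 115.4 rgb [197. 180. 166.]
```

View pics/side1.png

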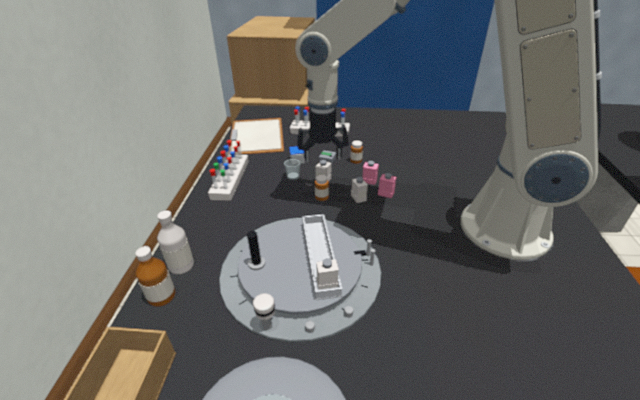

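```bash
python3 -m inch '[[0,0,0,0,0.08,1,0],[0,0,0,0,0,1,0],[0,0,0,0,0,1,0],[0,0,0,0,0,0.78,0],[0,0,0,0,0,0,0],[0,0,0,0,0,0,1],[0,0,0,0,0,0,1],[0,0,0,0,0,0,1]]' 40
python3 -m inch '[[0,0,0,0,0,0,1],[0,0,0,0,0,0,1],[0,0,0,0,0,0,1],[0,0,0,0,0,-1,1],[0,0,0,0,0,-1,1],[0,0,0,0,0,-1,1],[0,0,0,0,0,-1,1],[0,0,0,0,0,0,1]]'
python3 -c "
from h import *
go(*slot(47),155,np.radians(103.4))"
```

```text
clock: 13.88
eef_pos: [538.1, -118.9, 54.2]
tcp_rot: [3.14, 0.001, 1.806]
contact_force: [0.1, 0.1, -0.2]
opening: 0.604
grasp_force: 0.0
clock: 14.55
eef_pos: [539.9, -119.8, 158.1]
tcp_rot: [3.134, 0.004, 1.806]
contact_force: [0.8, -0.5, -1.5]
opening: 0.482
grasp_force: 41.7
clock 14.6 TCP [ 539.9 -119.8  158.1] yaw 1.806 q6 -0.46 | turn rz(pi)=0.0003 shift/25: [14.004  2.024  0.124]
```

```bash
python3 -m inch '[[0,0,0,0.9,0.1,0,1],[0,0,0,1,0.14,0,1],[0,0,0,1,0.14,0,1],[0,0,0,1,0.14,0,1],[0,0,0,1,0.14,0,1],[0,0,0,1,0.14,0,1],[0,0,0,1,0.14,0,1],[0,0,0,1,0.14,0,1]]'
python3 -m inch '[[0,0,0,1,0.14,0,1],[0,0,0,1,0.14,0,1],[0,0,0,1,0.14,0,1],[0,0,0,1,0.14,0,1],[0,0,0,1,0.14,0,1],[0,0,0,1,0.14,0,1],[0,0,0,0,0,0,1],[0,0,0,0,0,0,1]]'
python3 -c "
from h import *
go(*slot(47),102.5,np.radians(103.4))"
```

```text
clock: 15.22
eef_pos: [516.9, 80.4, 152.6]
tcp_rot: [3.142, -0.0, 1.806]
contact_force: [0.1, -0.4, -2.3]
opening: 0.482
grasp_force: 41.7
clock: 15.88
eef_pos: [502.4, 230.9, 152.5]
tcp_rot: [-3.141, 0.0, 1.808]
contact_force: [-0.3, -1.1, -1.9]
opening: 0.475
grasp_force: 41.6
clock 15.9 TCP [502.4 230.9 152.5] yaw 1.808 q6 0.19 | turn rz(pi)=0.0011 shift/25: [0.011 0.23  2.   ]
```

```bash
python3 -m inch '[[0,0,0,0,0.23,0.3,1],[0,0,0,0,0,0.5,1],[0,0,0,0,0,0.4,1],[0,0,0,0,0,0.4,1],[0,0,0,0,0,0.3,1],[0,0,0,0,0,0.1,1],[0,0,0,0,0,0,1],[0,0,0,0,0,0,1]]'
python3 -c "
from h import *
go(*slot(47),102,np.radians(103.4))"
```

```text
clock: 16.55
eef_pos: [508.6, 231.1, 102.5]
tcp_rot: [-3.141, 0.0, 1.805]
contact_force: [0.1, -0.1, -1.4]
opening: 0.477
grasp_force: 41.6
clock 16.6 TCP [508.6 231.1 102.5] yaw 1.805 q6 0.19 | turn rz(pi)=0.0002 shift/25: [ 0.063 -0.01   0.021]
```

```bash
python3 -m inch '[[0,0,0,0,0,0.04,1],[0,0,0,0,0,0.02,1],[0,0,0,0,0,0,1]]'; python3 -m inch '[[0,0,0,0,0,0,0],[0,0,0,0,0,0,0],[0,0,0,0,0,0,0],[0,0,0,0,0,0,0],[0,0,0,0,0,-1,0],[0,0,0,0,0,-1,0],[0,0,0,0,0,-1,0],[0,0,0,0,0,0,0]]'
python3 -c "
from h import *
go(539,-216.7,150,np.radians(103.4))"
```

```text
clock: 16.8
eef_pos: [508.8, 231.4, 102.3]
tcp_rot: [3.141, -0.0, 1.805]
contact_force: [-3.7, -1.0, 11.0]
opening: 0.483
grasp_force: 42.8
clock: 17.47
eef_pos: [510.9, 232.4, 180.7]
tcp_rot: [3.135, -0.001, 1.806]
contact_force: [1.1, 1.2, 0.6]
opening: 0.998
grasp_force: 0.0
clock 17.5 TCP [510.9 232.4 180.7] yaw 1.806 q6 0.19 | turn rz(pi)=0.0004 shift/25: [-17.736  -3.071   1.227]
```

```bash
python3 -m inch '[[0,0,0,-0.9,-0.17,0,0],[0,0,0,-1,-0.17,0,0],[0,0,0,-1,-0.17,0,0],[0,0,0,-1,-0.17,0,0],[0,0,0,-1,-0.17,0,0],[0,0,0,-1,-0.17,0,0],[0,0,0,-1,-0.17,0,0],[0,0,0,-1,-0.17,0,0]]'
python3 -m inch '[[0,0,0,-1,-0.17,0,0],[0,0,0,-1,-0.17,0,0],[0,0,0,-1,-0.17,0,0],[0,0,0,-1,-0.17,0,0],[0,0,0,-1,-0.17,0,0],[0,0,0,-1,-0.17,0,0],[0,0,0,-1,-0.17,0,0],[0,0,0,-1,-0.17,0,0]]'
python3 -m inch '[[0,0,0,-1,-0.17,0,0],[0,0,0,-0.8,-0.17,0,0]]'
python3 -m inch '[[0,0,-0.0353,0,0,0.15,0],[0,0,-0.0353,0,0,0.15,0],[0,0,-0.0353,0,0,0.15,0],[0,0,-0.0353,0,0,0.15,0],[0,0,-0.0353,0,0,0.15,0],[0,0,-0.0353,0,0,0.15,0],[0,0,-0.0353,0,0,0.15,0],[0,0,-0.0353,0,0,0,0]]'
python3 -m inch '[[0,0,0,0,0,0,0]]'
python3 - <<'E'
from h import *
go(539,-216.7,52,np.radians(154.3))
f,P=det()
f=grab_frame("side");cv2.imwrite("pics/side2.png",cv2.resize(f["pixels"][130:330,200:420,::-1],None,fx=2.7,fy=2.7))
E
```

```text
clock: 18.13
eef_pos: [521.2, 30.1, 175.8]
tcp_rot: [-3.141, -0.0, 1.806]
contact_force: [0.5, 0.2, -0.8]
opening: 1.0
grasp_force: 0.0
clock: 18.8
eef_pos: [534.7, -172.3, 175.7]
tcp_rot: [-3.141, -0.0, 1.806]
contact_force: [-0.5, 0.9, 0.2]
opening: 1.003
grasp_force: 0.0
clock: 18.97
eef_pos: [537.1, -218.5, 175.7]
tcp_rot: [-3.141, 0.0, 1.805]
contact_force: [0.5, -0.1, -0.8]
opening: 0.998
grasp_force: 0.0
clock: 19.63
eef_pos: [536.5, -216.5, 148.7]
tcp_rot: [-3.141, -0.002, 2.698]
contact_force: [-0.1, -0.3, 0.1]
opening: 1.001
grasp_force: 0.0
clock: 19.72
eef_pos: [536.8, -216.7, 149.2]
tcp_rot: [-3.142, -0.001, 2.698]
contact_force: [0.4, 1.0, 1.0]
opening: 1.0
grasp_force: 0.0
clock 19.7 TCP [ 536.8 -216.7  149.2] yaw 2.698 q6 -1.51 | turn rz(pi)=0.0016 shift/25: [-0.081  0.038  3.888]
[376. 233.] cap [ 419.7 -122.2] 64 rect [ 419.7 -122.3] [31.2 44.4] yaw 206.7 rgb [144. 140. 133.]
[387. 269.] cap [ 331.1 -149. ] 55 rect [ 332.1 -146.2] [25.3 43.7] yaw 254.4 rgb [158. 112. 124.]
```

View pics/side2.png

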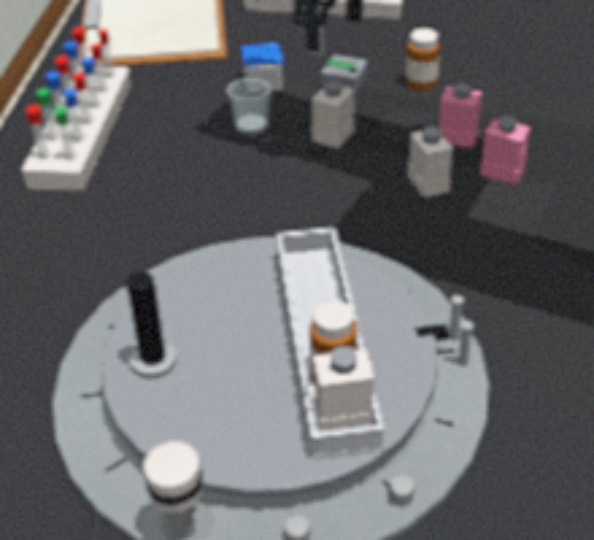

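The cartridge and jar stand in the trough at crop (343,390) and (333,330). C2 hasn't moved, so pick it.

```bash
python3 -m inch '[[0,0,0,-0.08,0.03,1,0],[0,0,0,0,0,1,0],[0,0,0,0,0,1,0],[0,0,0,0,0,0.86,0],[0,0,0,0,0,0,0],[0,0,0,0,0,0,1],[0,0,0,0,0,0,1],[0,0,0,0,0,0,1]]' 40
python3 -m inch '[[0,0,0,0,0,0,1],[0,0,0,0,0,0,1],[0,0,0,0,0,0,1],[0,0,0,0,0,-1,1],[0,0,0,0,0,-1,1],[0,0,0,0,0,-1,1],[0,0,0,0,0,-1,1],[0,0,0,0,0,0,1]]'
python3 -m inch '[[0,0,0.0353,0,0,0,1],[0,0,0.0353,0,0,0,1],[0,0,0.0353,0,0,0,1],[0,0,0.0353,0,0,0,1],[0,0,0.0353,0,0,0,1],[0,0,0.0353,0,0,0,1],[0,0,0.0353,0,0,0,1],[0,0,0.0353,0,0,0,1]]'
python3 -c "
from h import *
go(*slot(1),155,np.radians(103.4))"
```

```text
clock: 20.48
eef_pos: [540.4, -217.4, 55.1]
tcp_rot: [3.141, 0.003, 2.692]
contact_force: [-0.0, 0.1, -0.0]
opening: 0.605
grasp_force: 0.0
clock: 21.15
eef_pos: [541.9, -218.0, 159.0]
tcp_rot: [3.141, 0.008, 2.693]
contact_force: [1.4, 0.1, -0.5]
opening: 0.507
grasp_force: 42.1
clock: 21.82
eef_pos: [539.0, -216.9, 153.3]
tcp_rot: [-3.141, -0.0, 1.8]
contact_force: [0.3, 0.1, -1.2]
opening: 0.509
grasp_force: 42.1
clock 21.8 TCP [ 539.  -216.9  153.3] yaw 1.800 q6 -0.61 | turn rz(pi)=-0.0015 shift/25: [15.935  2.96  -0.067]
```

```bash
python3 -m inch '[[0,0,0,0.95,0.18,0,1],[0,0,0,1,0.185,0,1],[0,0,0,1,0.185,0,1],[0,0,0,1,0.185,0,1],[0,0,0,1,0.185,0,1],[0,0,0,1,0.185,0,1],[0,0,0,1,0.185,0,1],[0,0,0,1,0.185,0,1]]'
python3 -m inch '[[0,0,0,1,0.185,0,1],[0,0,0,1,0.185,0,1],[0,0,0,1,0.185,0,1],[0,0,0,1,0.185,0,1],[0,0,0,1,0.185,0,1],[0,0,0,1,0.185,0,1],[0,0,0,1,0.185,0,1],[0,0,0,0.95,0.18,0,1]]'
python3 -m inch '[[0,0,0,0,0,0,1],[0,0,0,0,0,0,1]]'
python3 -c "
from h import *
go(*slot(1),103,np.radians(103.4))"
```

```text
clock: 22.48
eef_pos: [528.4, -13.9, 153.4]
tcp_rot: [-3.142, 0.0, 1.805]
contact_force: [0.3, 0.1, -2.3]
opening: 0.508
grasp_force: 41.9
clock: 23.15
eef_pos: [517.9, 188.0, 153.4]
tcp_rot: [3.142, -0.0, 1.806]
contact_force: [0.0, -0.2, -2.8]
opening: 0.508
grasp_force: 41.9
clock: 23.32
eef_pos: [518.1, 187.7, 153.3]
tcp_rot: [-3.142, 0.0, 1.808]
contact_force: [-0.0, -0.2, -1.8]
opening: 0.507
grasp_force: 42.0
clock 23.3 TCP [518.1 187.7 153.3] yaw 1.808 q6 0.11 | turn rz(pi)=0.0010 shift/25: [-2.000e-03  2.300e-02  2.014e+00]
```

```bash
python3 -m inch '[[0,0,0,0,0.03,0.3,1],[0,0,0,0,0,0.5,1],[0,0,0,0,0,0.4,1],[0,0,0,0,0,0.4,1],[0,0,0,0,0,0.3,1],[0,0,0,0,0,0.1,1],[0,0,0,0,0,0.03,1],[0,0,0,0,0,0,1]]'
python3 -c "
from h import *
go(*slot(1),102,np.radians(103.4))"
```

```text
clock: 23.98
eef_pos: [518.6, 186.2, 103.2]
tcp_rot: [-3.14, 0.001, 1.805]
contact_force: [-6.0, -4.1, 11.6]
opening: 0.515
grasp_force: 43.4
clock 24.0 TCP [518.6 186.2 103.2] yaw 1.805 q6 0.11 | turn rz(pi)=0.0002 shift/25: [0.062 0.018 0.047]
```

```bash
python3 -m inch '[[0,0,0,0,0,0,0],[0,0,0,0,0,0,0],[0,0,0,0,0,0,0],[0,0,0,0,0,0,0],[0,0,0,0,0,-1,0],[0,0,0,0,0,-1,0],[0,0,0,0,0,-1,0],[0,0,0,0,0,0,0]]'
python3 -m inch '[[0,0,0,0,0,0,0]]'
python3 -c "
from h import *
go(419.7,-122.3,150,np.radians(103.4))"
```

```text
clock: 24.65
eef_pos: [521.7, 187.9, 182.2]
tcp_rot: [3.135, -0.001, 1.806]
contact_force: [1.6, 0.3, -0.1]
opening: 1.004
grasp_force: 0.0
clock: 24.73
eef_pos: [520.1, 187.3, 179.1]
tcp_rot: [3.138, -0.0, 1.806]
contact_force: [-0.8, 0.2, -0.0]
opening: 1.001
grasp_force: 0.0
clock 24.7 TCP [520.1 187.3 179.1] yaw 1.806 q6 0.11 | turn rz(pi)=0.0004 shift/25: [-11.116  -6.778   1.163]
```

```bash
python3 -m inch '[[0,0,0,-1,-0.6,0,0],[0,0,0,-1,-0.61,0,0],[0,0,0,-1,-0.61,0,0],[0,0,0,-1,-0.61,0,0],[0,0,0,-1,-0.61,0,0],[0,0,0,-1,-0.61,0,0],[0,0,0,-1,-0.61,0,0],[0,0,0,-1,-0.61,0,0]]'
python3 -m inch '[[0,0,0,-1,-0.61,0,0],[0,0,0,-1,-0.61,0,0],[0,0,0,-1,-0.61,0,0],[0,0,0,-0.1,-0.06,0,0]]'
python3 -m inch '[[0,0,0.0386,0,0,0,0],[0,0,0.0386,0,0,0,0],[0,0,0.0386,0,0,0,0],[0,0,0.0386,0,0,0.15,0],[0,0,0.0386,0,0,0.15,0],[0,0,0.0386,0,0,0.15,0],[0,0,0.0386,0,0,0.15,0],[0,0,0.0386,0,0,0.15,0]]'
python3 -m inch '[[0,0,0.0386,0,0,0.15,0],[0,0,0.0386,0,0,0.15,0],[0,0,0.0386,0,0,0.15,0],[0,0,0,0,0,0,0],[0,0,0,0,0,0,0]]'
python3 - <<'E'
from h import *
go(419.7,-122.3,52,np.radians(26.9))
f,P=det()
E
```

```text
clock: 25.4
eef_pos: [445.9, -37.0, 176.6]
tcp_rot: [-3.14, -0.001, 1.806]
contact_force: [0.4, -0.7, 0.2]
opening: 1.001
grasp_force: 0.0
clock: 25.73
eef_pos: [417.4, -125.0, 176.7]
tcp_rot: [-3.139, -0.0, 1.804]
contact_force: [0.1, -0.5, -0.5]
opening: 0.999
grasp_force: 0.0
clock: 26.4
eef_pos: [418.8, -121.7, 157.8]
tcp_rot: [-3.14, 0.001, 0.83]
contact_force: [0.6, -0.5, 0.3]
opening: 1.001
grasp_force: 0.0
clock: 26.82
eef_pos: [418.9, -121.8, 147.0]
tcp_rot: [-3.14, 0.001, 0.476]
contact_force: [1.0, 0.2, 0.9]
opening: 1.0
grasp_force: 0.0
clock 26.8 TCP [ 418.9 -121.8  147. ] yaw 0.476 q6 0.81 | turn rz(pi)=0.0020 shift/25: [0.021 0.032 3.799]
[470. 230.] cap [ 427.1 -350.6] 155 rect [ 427. -349.] [35.5 39. ] yaw 269.8 rgb [197. 180. 165.]
[417. 250.] cap [ 382.3 -221.1] 66 rect [ 377.8 -220.4] [32.5 35.3] yaw 256.3 rgb [197. 149. 164.]
```

```bash
python3 -m inch '[[0,0,0.002,0.02,0.03,1,0],[0,0,0,0,0,1,0],[0,0,0,0,0,1,0],[0,0,0,0,0,0.79,0],[0,0,0,0,0,0,0],[0,0,0,0,0,0,1],[0,0,0,0,0,0,1],[0,0,0,0,0,0,1]]' 40
python3 -m inch '[[0,0,0,0,0,0,1],[0,0,0,0,0,0,1],[0,0,0,0,0,0,1],[0,0,0,0,0,-1,1],[0,0,0,0,0,-1,1],[0,0,0,0,0,-1,1],[0,0,0,0,0,-1,1],[0,0,0,0,0,0,1]]'
python3 -m inch '[[0,0,-0.0386,0,0,0,1],[0,0,-0.0386,0,0,0,1],[0,0,-0.0386,0,0,0,1],[0,0,-0.0386,0,0,0,1],[0,0,-0.0386,0,0,0,1],[0,0,-0.0386,0,0,0,1],[0,0,-0.0386,0,0,0,1],[0,0,-0.0386,0,0,0,1]]'
python3 -m inch '[[0,0,-0.0386,0,0,0,1],[0,0,-0.0386,0,0,0,1],[0,0,-0.0386,0,0,0,1],[0,0,0,0,0,0,1],[0,0,0,0,0,0,1]]'
python3 -c "
from h import *
go(*slot(-44),155,np.radians(103.4))"
```

```text
clock: 27.53
eef_pos: [421.1, -123.0, 54.3]
tcp_rot: [3.14, -0.002, 0.466]
contact_force: [0.1, 0.5, 0.1]
opening: 0.601
grasp_force: 0.0
clock: 28.2
eef_pos: [422.9, -123.5, 157.9]
tcp_rot: [3.136, -0.006, 0.466]
contact_force: [1.7, -1.0, -1.2]
opening: 0.512
grasp_force: 41.9
clock: 28.87
eef_pos: [420.1, -122.7, 153.2]
tcp_rot: [3.141, 0.0, 1.442]
contact_force: [-0.6, -0.7, -1.5]
opening: 0.505
grasp_force: 41.9
clock: 29.28
eef_pos: [420.1, -122.7, 153.2]
tcp_rot: [3.141, 0.0, 1.796]
contact_force: [-0.8, -0.8, -0.8]
opening: 0.507
grasp_force: 41.9
clock 29.3 TCP [ 420.1 -122.7  153.2] yaw 1.796 q6 -0.51 | turn rz(pi)=-0.0028 shift/25: [ 9.368  6.711 -0.073]
```

```bash
python3 -m inch '[[0,0,-0.0028,0,0,0,1],[0,0,0,0.93,0.67,0,1],[0,0,0,0.93,0.67,0,1],[0,0,0,0.94,0.67,0,1],[0,0,0,0.94,0.67,0,1],[0,0,0,0.94,0.67,0,1],[0,0,0,0.94,0.67,0,1],[0,0,0,0.94,0.67,0,1]]'
python3 -m inch '[[0,0,0,0.94,0.67,0,1],[0,0,0,0.94,0.67,0,1],[0,0,0,0.93,0.67,0,1],[0,0,0,0,0,0,1],[0,0,0,0,0,0,1]]'
python3 -c "
from h import *
go(*slot(-44),103,np.radians(103.4))"
```

```text
clock: 29.95
eef_pos: [495.9, 65.7, 153.1]
tcp_rot: [3.141, 0.0, 1.806]
contact_force: [0.0, 0.1, -0.7]
opening: 0.508
grasp_force: 41.9
clock: 30.37
eef_pos: [528.1, 145.4, 152.8]
tcp_rot: [-3.142, 0.0, 1.809]
contact_force: [0.4, -0.1, -1.0]
opening: 0.506
grasp_force: 41.9
clock 30.4 TCP [528.1 145.4 152.8] yaw 1.809 q6 0.03 | turn rz(pi)=0.0012 shift/25: [-0.065  0.026  1.993]
```

```bash
python3 -m inch '[[0,0,0,-0.06,0.03,0.3,1],[0,0,0,0,0,0.5,1],[0,0,0,0,0,0.4,1],[0,0,0,0,0,0.4,1],[0,0,0,0,0,0.3,1],[0,0,0,0,0,0.1,1],[0,0,0,0,0,0.03,1],[0,0,0,0,0,0,1]]'
python3 -c "
from h import *
go(*slot(-44),102,np.radians(103.4))"
```

```text
clock: 31.03
eef_pos: [528.5, 142.1, 102.5]
tcp_rot: [-3.14, 0.001, 1.808]
contact_force: [-3.4, -4.7, 7.9]
opening: 0.508
grasp_force: 42.7
clock 31.0 TCP [528.5 142.1 102.5] yaw 1.808 q6 0.02 | turn rz(pi)=0.0011 shift/25: [0.068 0.039 0.018]
```

```bash
python3 -m inch '[[0,0,0,0,0,0,0],[0,0,0,0,0,0,0],[0,0,0,0,0,0,0],[0,0,0,0,0,0,0],[0,0,0,0,0,-1,0],[0,0,0,0,0,-1,0],[0,0,0,0,0,-1,0],[0,0,0,0,0,0,0]]'
python3 -m inch '[[0,0,0,0,0,0,0]]'
python3 -c "
from h import *
go(427,-350,150,np.radians(103.4))
f,P=det()"
```

```text
clock: 31.7
eef_pos: [531.5, 143.8, 181.7]
tcp_rot: [3.135, -0.0, 1.808]
contact_force: [2.2, 0.8, 0.4]
opening: 1.002
grasp_force: 0.0
clock: 31.78
eef_pos: [529.9, 143.4, 178.6]
tcp_rot: [3.138, -0.0, 1.808]
contact_force: [-0.6, 0.0, -0.6]
opening: 1.0
grasp_force: 0.0
clock 31.8 TCP [529.9 143.4 178.6] yaw 1.808 q6 0.02 | turn rz(pi)=0.0012 shift/25: [-18.244  -8.578   1.144]
[470. 230.] cap [ 427.1 -350.8] 151 rect [ 427.1 -349.4] [39.4 34.5] yaw 91.6 rgb [198. 181. 166.]
[417. 249.] cap [ 382.2 -221. ] 67 rect [ 381.9 -221.6] [32.9 43.2] yaw 257.9 rgb [208. 162. 181.]
[388. 270.] cap [ 330.8 -150.9] 64 rect [ 331.1 -150.6] [32.1 43.8] yaw 251.5 rgb [212. 169. 188.]
```

```bash
python3 -m inch '[[0,0,0,-0.96,-0.45,0,0],[0,0,0,-0.96,-0.45,0,0],[0,0,0,-0.96,-0.45,0,0],[0,0,0,-0.96,-0.45,0,0],[0,0,0,-0.96,-0.45,0,0],[0,0,0,-0.96,-0.45,0,0],[0,0,0,-0.96,-0.45,0,0],[0,0,0,-0.96,-0.45,0,0]]'
python3 -m inch '[[0,0,0,-0.96,-0.45,0,0],[0,0,0,-0.96,-0.45,0,0],[0,0,0,-0.96,-0.45,0,0],[0,0,0,-0.96,-0.45,0,0],[0,0,0,-0.96,-0.45,0,0],[0,0,0,-0.96,-0.45,0,0],[0,0,0,-0.96,-0.45,0.2,0],[0,0,0,-0.96,-0.45,0.2,0]]'
python3 -m inch '[[0,0,0,-0.96,-0.45,0.2,0],[0,0,0,-0.96,-0.45,0.2,0],[0,0,0,-0.96,-0.45,0.2,0],[0,0,0,0,0,0,0],[0,0,0,0,0,0,0]]'
python3 - <<'E'
from h import *
go(427,-350,52,np.radians(103.4))
f,P=det("pics/top3.png")
E
```

```text
clock: 32.5
eef_pos: [485.4, -65.7, 175.9]
tcp_rot: [-3.139, -0.001, 1.808]
contact_force: [0.6, 0.2, -0.1]
opening: 0.998
grasp_force: 0.0
clock: 33.17
eef_pos: [443.3, -273.4, 165.9]
tcp_rot: [-3.14, -0.001, 1.808]
contact_force: [0.7, 1.1, -0.5]
opening: 1.001
grasp_force: 0.0
clock: 33.58
eef_pos: [427.3, -350.6, 150.5]
tcp_rot: [-3.14, -0.002, 1.806]
contact_force: [0.5, -0.2, 0.5]
opening: 0.998
grasp_force: 0.0
clock 33.6 TCP [ 427.3 -350.6  150.5] yaw 1.806 q6 -0.93 | turn rz(pi)=0.0004 shift/25: [ 0.027 -0.007  3.941]
[470. 230.] cap [ 426.8 -350.7] 148 rect [ 426.3 -349.9] [41. 36.] yaw 130.3 rgb [136. 113.  95.]
[417. 249.] cap [ 382.1 -221.2] 62 rect [ 382.  -221.2] [32.7 43.5] yaw 256.7 rgb [146.  94. 106.]
[390. 268.] cap [ 330.5 -150.5] 65 rect [ 333.9 -151.8] [32.  36.8] yaw 251.8 rgb [143.  98. 108.]
```

View pics/top3.png

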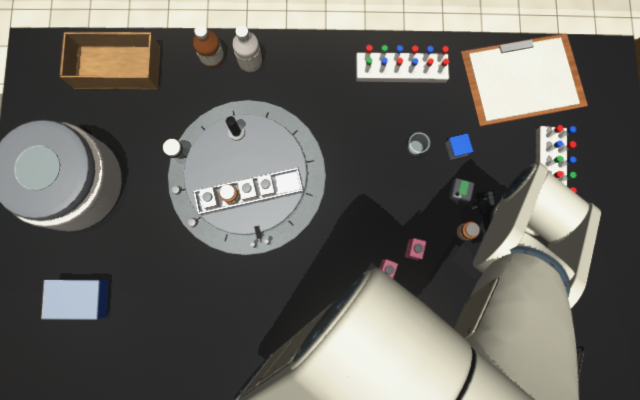

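Four parts stand in the trough, with the free slot at (288,183). The last jar is still at (469,231).

```bash
python3 -m inch '[[0,0,0,0,0,1,0],[0,0,0,0,0,1,0],[0,0,0,0,0,1,0],[0,0,0,0,0,0.93,0],[0,0,0,0,0,0,0],[0,0,0,0,0,0,1],[0,0,0,0,0,0,1],[0,0,0,0,0,0,1]]' 40
python3 -m inch '[[0,0,0,0,0,0,1],[0,0,0,0,0,0,1],[0,0,0,0,0,0,1],[0,0,0,0,0,-1,1],[0,0,0,0,0,-1,1],[0,0,0,0,0,-1,1],[0,0,0,0,0,-1,1],[0,0,0,0,0,0,1]]'
python3 -m inch '[[0,0,0,0,0,0,1],[0,0,0,0,0,0,1]]'
python3 -c "
from h import *
go(*slot(-92),155,np.radians(103.4))"
```

```text
clock: 34.3
eef_pos: [429.5, -350.6, 55.6]
tcp_rot: [3.14, 0.002, 1.809]
contact_force: [0.4, -0.7, 0.5]
opening: 0.6
grasp_force: 0.0
clock: 34.97
eef_pos: [430.8, -352.3, 159.6]
tcp_rot: [3.136, 0.007, 1.808]
contact_force: [1.8, -0.6, -1.1]
opening: 0.477
grasp_force: 41.4
clock: 35.13
eef_pos: [428.2, -350.2, 154.1]
tcp_rot: [3.141, 0.0, 1.808]
contact_force: [0.2, -0.1, -2.4]
opening: 0.477
grasp_force: 41.4
clock 35.1 TCP [ 428.2 -350.2  154.1] yaw 1.808 q6 -0.93 | turn rz(pi)=0.0011 shift/25: [16.375  8.505 -0.037]
```

```bash
python3 -m inch '[[0,0,0.001,0,0,0,1],[0,0,0,0.96,0.5,0,1],[0,0,0,0.96,0.5,0,1],[0,0,0,0.96,0.5,0,1],[0,0,0,0.96,0.5,0,1],[0,0,0,0.96,0.5,0,1],[0,0,0,0.96,0.5,0,1],[0,0,0,0.96,0.5,0,1]]'
python3 -m inch '[[0,0,0,0.96,0.5,0,1],[0,0,0,0.96,0.5,0,1],[0,0,0,0.96,0.5,0,1],[0,0,0,0.96,0.5,0,1],[0,0,0,0.96,0.5,0,1],[0,0,0,0.96,0.5,0,1],[0,0,0,0.96,0.5,0,1],[0,0,0,0.96,0.5,0,1]]'
python3 -m inch '[[0,0,0,0.96,0.5,0,1],[0,0,0,0.96,0.5,0,1],[0,0,0,0,0,0,1],[0,0,0,0,0,0,1]]'
python3 -c "
from h import *
go(*slot(-92),103,np.radians(103.4))"
```

```text
clock: 35.8
eef_pos: [474.0, -165.2, 152.9]
tcp_rot: [-3.14, -0.001, 1.805]
contact_force: [0.7, -0.6, -1.5]
opening: 0.476
grasp_force: 41.3
clock: 36.47
eef_pos: [526.6, 44.6, 152.8]
tcp_rot: [-3.139, -0.0, 1.805]
contact_force: [-0.1, -0.5, -2.1]
opening: 0.476
grasp_force: 41.3
clock: 36.8
eef_pos: [539.9, 96.8, 152.8]
tcp_rot: [-3.139, -0.0, 1.807]
contact_force: [-0.4, 0.1, -0.4]
opening: 0.482
grasp_force: 41.3
clock 36.8 TCP [539.9  96.8 152.8] yaw 1.807 q6 -0.06 | turn rz(pi)=0.0009 shift/25: [0.019 0.017 1.991]
```

```bash
python3 -m inch '[[0,0,0,0,0.02,0.3,1],[0,0,0,0,0,0.5,1],[0,0,0,0,0,0.4,1],[0,0,0,0,0,0.4,1],[0,0,0,0,0,0.3,1],[0,0,0,0,0,0.08,1],[0,0,0,0,0,0,1],[0,0,0,0,0,0,1]]'
python3 -c "
from h import *
go(*slot(-92),102,np.radians(103.4))"
```

```text
clock: 37.47
eef_pos: [540.9, 95.6, 104.2]
tcp_rot: [-3.141, -0.0, 1.805]
contact_force: [0.6, -0.2, -1.7]
opening: 0.478
grasp_force: 41.3
clock 37.5 TCP [540.9  95.6 104.2] yaw 1.805 q6 -0.06 | turn rz(pi)=-0.0000 shift/25: [ 0.074 -0.011  0.088]
```

```bash
python3 -m inch '[[0,0,0,0,0,0.04,1],[0,0,0,0,0,0.02,1],[0,0,0,0,0,0,1]]'
```

```text
clock: 37.72
eef_pos: [541.5, 95.7, 103.7]
tcp_rot: [3.14, 0.0, 1.805]
contact_force: [-0.1, -1.9, 5.5]
opening: 0.475
grasp_force: 42.1
```

On the floor. Release, rise, and go to the handle.

```bash
python3 -m inch '[[0,0,0,0,0,0,0],[0,0,0,0,0,0,0],[0,0,0,0,0,0,0],[0,0,0,0,0,0,0],[0,0,0,0,0,-1,0],[0,0,0,0,0,-1,0],[0,0,0,0,0,-1,0],[0,0,0,0,0,-1,0]]'
python3 -m inch '[[0,0,0,0,0,0,0],[0,0,0,0,0,0,0]]'
python3 -c "
from h import *
a=D
go(*(A+105*np.array([np.cos(a),np.sin(a)])),200,np.radians(103.4))
f=grab_frame('side');cv2.imwrite('pics/side3.png',cv2.resize(f['pixels'][130:330,200:420,::-1],None,fx=2.7,fy=2.7))"
```

```text
clock: 38.38
eef_pos: [540.6, 95.9, 203.9]
tcp_rot: [-3.141, -0.0, 1.805]
contact_force: [0.8, 0.4, 0.0]
opening: 0.998
grasp_force: 0.0
clock: 38.55
eef_pos: [541.8, 96.1, 204.3]
tcp_rot: [3.139, 0.0, 1.805]
contact_force: [0.6, 1.4, -0.2]
opening: 0.999
grasp_force: 0.0
clock 38.5 TCP [541.8  96.1 204.3] yaw 1.805 q6 -0.06 | turn rz(pi)=0.0002 shift/25: [3.742 6.148 0.174]
```

View pics/side3.png

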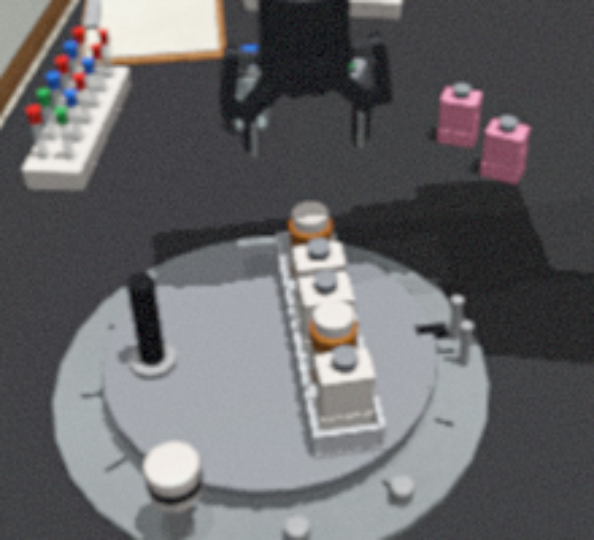

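All five stand upright in the trough, in a row from crop (345,390) to (310,225). Now the handle.

```bash
python3 -m inch '[[0,0,0,0.53,0.88,0,0],[0,0,0,0.53,0.88,0,0],[0,0,0,0.53,0.88,0,0],[0,0,0,0.54,0.88,0,0],[0,0,0,0.54,0.88,0,0],[0,0,0,0.54,0.88,0,0],[0,0,0,0.54,0.88,0,0],[0,0,0,0,0,0,0]]'
python3 -m inch '[[0,0,0,0,0,0,0]]'
python3 -c "
from h import *
a=D
go(*(A+105*np.array([np.cos(a),np.sin(a)])),128,np.radians(103.4))"
```

```text
clock: 39.27
eef_pos: [670.8, 225.7, 200.7]
tcp_rot: [-3.141, -0.001, 1.807]
contact_force: [-1.2, -0.2, 0.1]
opening: 1.0
grasp_force: 0.0
clock: 39.35
eef_pos: [668.4, 223.3, 200.5]
tcp_rot: [-3.138, 0.0, 1.806]
contact_force: [-1.2, -0.6, 0.5]
opening: 1.0
grasp_force: 0.0
clock 39.4 TCP [668.4 223.3 200.5] yaw 1.806 q6 0.08 | turn rz(pi)=0.0005 shift/25: [-0.034  0.042  2.902]
```

```bash
python3 -m inch '[[0,0,0,-0.03,0.04,1,0],[0,0,0,0,0,1,0],[0,0,0,0,0,0.9,0],[0,0,0,0,0,0,0],[0,0,0,0,0,0,1],[0,0,0,0,0,0,1],[0,0,0,0,0,0,1],[0,0,0,0,0,0,1]]' 50
python3 -m inch '[[0,0,0,0,0,0,1],[0,0,0,0,0,0,1],[0,0,0,0,0,0,1]]'
python3 -m inch '[[0,0,0.0167,-0.22,-0.006,0,1],[0,0,0.0167,-0.22,-0.006,0,1],[0,0,0.0167,-0.22,-0.006,0,1],[0,0,0.0167,-0.22,-0.006,0,1],[0,0,0.0167,-0.22,-0.006,0,1],[0,0,0.0167,-0.22,-0.006,0,1],[0,0,0.0167,-0.22,-0.006,0,1],[0,0,0.0167,-0.22,-0.006,0,1]]'
python3 -c "
from h import *
a=D-np.radians(24)
go(*(A+105*np.array([np.cos(a),np.sin(a)])),128,a+np.pi/2)"
```

```text
clock: 40.02
eef_pos: [670.9, 222.5, 132.3]
tcp_rot: [3.139, -0.0, 1.805]
contact_force: [1.3, 0.3, 0.5]
opening: 0.451
grasp_force: 0.0
clock: 40.27
eef_pos: [671.4, 222.7, 132.1]
tcp_rot: [3.138, -0.0, 1.805]
contact_force: [2.5, 0.2, 7.2]
opening: 0.266
grasp_force: 49.8
clock: 40.93
eef_pos: [672.0, 178.4, 132.1]
tcp_rot: [3.14, -0.001, 1.383]
contact_force: [-0.8, -1.5, 9.0]
opening: 0.267
grasp_force: 50.0
clock 40.9 TCP [672.  178.4 132.1] yaw 1.383 q6 0.45 | turn rz(pi)=-0.0009 shift/25: [ 0.017 -0.054  0.165]
```

```bash
python3 -m inch '[[0,0,0.0167,-0.22,-0.008,0,1],[0,0,0.0167,-0.22,-0.008,0,1],[0,0,0.0167,-0.22,-0.008,0,1],[0,0,0.0167,-0.22,-0.008,0,1],[0,0,0.0167,-0.22,-0.008,0,1],[0,0,0.0167,-0.22,-0.008,0,1],[0,0,0.0167,-0.22,-0.008,0,1],[0,0,0.0167,-0.22,-0.008,0,1]]'
python3 -m inch '[[0,0,0.0167,-0.22,-0.008,0,1],[0,0,0.0167,-0.22,-0.008,0,1],[0,0,0.0167,-0.22,-0.008,0,1],[0,0,0.0167,-0.22,-0.008,0,1],[0,0,0.0167,-0.22,-0.008,0,1],[0,0,0.0167,-0.22,-0.008,0,1],[0,0,0.0167,-0.22,-0.008,0,1],[0,0,0.0167,-0.22,-0.008,0,1]]'
python3 -c "
from h import *
a=D-np.radians(72)
go(*(A+105*np.array([np.cos(a),np.sin(a)])),128,a+np.pi/2)"
```

```text
clock: 41.6
eef_pos: [654.8, 138.8, 132.1]
tcp_rot: [3.14, -0.002, 0.964]
contact_force: [-1.5, 0.5, 9.9]
opening: 0.267
grasp_force: 50.0
clock: 42.27
eef_pos: [623.2, 109.5, 132.1]
tcp_rot: [3.141, -0.004, 0.544]
contact_force: [1.7, 3.3, 6.8]
opening: 0.266
grasp_force: 49.7
clock 42.3 TCP [623.2 109.5 132.1] yaw 0.544 q6 1.20 | turn rz(pi)=-0.0013 shift/25: [-0.05   0.003  0.165]
```

```bash
python3 -m inch '[[0,0,0.0167,-0.22,-0.007,0,1],[0,0,0.0167,-0.22,-0.007,0,1],[0,0,0.0167,-0.22,-0.007,0,1],[0,0,0.0167,-0.22,-0.007,0,1],[0,0,0.0167,-0.22,-0.007,0,1],[0,0,0.0167,-0.22,-0.007,0,1],[0,0,0.0167,-0.22,-0.007,0,1],[0,0,0.0167,-0.22,-0.007,0,1]]'
python3 -m inch '[[0,0,0.0167,-0.22,-0.007,0,1],[0,0,0.0167,-0.22,-0.007,0,1],[0,0,0.0167,-0.22,-0.007,0,1],[0,0,0.0167,-0.22,-0.007,0,1],[0,0,0.0167,-0.22,-0.007,0,1],[0,0,0.0167,-0.22,-0.007,0,1],[0,0,0.0167,-0.22,-0.007,0,1],[0,0,0.0167,-0.22,-0.007,0,1]]'
python3 -m inch '[[0,0,0,0,0,0,1]]'
python3 -c "
from h import *
a=D-np.radians(120)
go(*(A+105*np.array([np.cos(a),np.sin(a)])),128,a+np.pi/2)"
```

```text
clock: 42.93
eef_pos: [581.9, 95.2, 132.1]
tcp_rot: [-3.141, -0.004, 0.124]
contact_force: [3.5, 3.2, 6.7]
opening: 0.271
grasp_force: 49.7
clock: 43.6
eef_pos: [537.7, 99.2, 132.1]
tcp_rot: [-3.14, -0.002, -0.296]
contact_force: [0.9, 3.5, 8.6]
opening: 0.266
grasp_force: 50.1
clock: 43.68
eef_pos: [537.2, 99.4, 132.1]
tcp_rot: [-3.14, -0.002, -0.297]
contact_force: [-0.2, 2.3, 9.1]
opening: 0.264
grasp_force: 50.1
clock 43.7 TCP [537.2  99.4 132.1] yaw -0.297 q6 2.05 | turn rz(pi)=-0.0022 shift/25: [0.031 0.057 0.163]
```

On the click. Release, rise, then move clear to the right and check.

```bash
python3 -m inch '[[0,0,0,0,0,0,0],[0,0,0,0,0,0,0],[0,0,0,0,0,0,0],[0,0,0,0,0,0,0],[0,0,0,0,0,-1,0],[0,0,0,0,0,-1,0],[0,0,0,0,0,-1,0],[0,0,0,0,0,-1,0]]'
python3 -c "
from h import *
go(480,-150,240)"
```

```text
clock: 44.35
eef_pos: [536.5, 98.4, 231.2]
tcp_rot: [3.141, 0.001, -0.294]
contact_force: [-0.2, 0.5, -0.3]
opening: 0.996
grasp_force: 0.0
clock 44.4 TCP [536.5  98.4 231.2] yaw -0.294 q6 2.04 | turn rz(pi)=-0.0000 shift/25: [ 0.709 10.164 -0.351]
```

```bash
python3 -m inch '[[0,0,0,0,1,0,0],[0,0,0,0,1,0,0],[0,0,0,0,1,0,0],[0,0,0,0,1,0,0],[0,0,0,0,1,0,0],[0,0,0,0,1,0,0],[0,0,0,0,1,0,0],[0,0,0,0,1,0,0]]'
python3 -m inch '[[0,0,0,0,1,0,0],[0,0,0,0,1,0,0],[0,0,0,0,0,0,0],[0,0,0,0,0,0,0],[0,0,0,0,0,0,0],[0,0,0,0,0,0,0]]'
python3 - <<'E'
from h import *
f=grab_frame('top');P=cloud(f);Z=P[...,2]
v,u=np.mgrid[:400,:640];T=(u>160)&(u<335)&(v>95)&(v<260)
w=T&(Z>130)&(Z<155);k=P[w].mean(0);print("knob",k,np.degrees(np.arctan2(k[1]-A[1],k[0]-A[0])),"want -106.6")
for c,m in comps(P,T&(Z>116)&(Z<130),5):
    g=P[m].mean(0);d=g[:2]-A;a=np.radians(73.4);print(c,g.round(1),"x",50-d@[np.cos(a),np.sin(a)],"y",d@[np.sin(a),-np.cos(a)])
cv2.imwrite('pics/top4.png',cv2.resize(f['pixels'][90:270,150:430,::-1],None,fx=2.7,fy=2.7))
f=grab_frame('side');cv2.imwrite('pics/side4.png',cv2.resize(f['pixels'][130:330,200:420,::-1],None,fx=2.7,fy=2.7))
E
```

```text
clock: 45.02
eef_pos: [478.4, -94.0, 230.4]
tcp_rot: [3.141, 0.0, -0.293]
contact_force: [-0.0, -0.1, -0.7]
opening: 1.003
grasp_force: 0.0
clock: 45.52
eef_pos: [464.8, -140.1, 230.4]
tcp_rot: [-3.141, 0.0, -0.293]
contact_force: [-0.3, -1.6, -0.0]
opening: 1.005
grasp_force: 0.0
knob [535.82044325  97.64868559 141.89404962] -107.454878010721 want -106.6
[232. 123.] [669.6 221.8 121.2] x -1.5793071042734113 y 91.14571256351763
[226. 142.] [623.2 234.2 121. ] x -0.244938114032351 y 43.10422763933451
[219. 160.] [580.6 248.3 120.6] x -1.5574443525138335 y -1.7029689112810615
[213. 178.] [538.8 261.9 121. ] x -2.6849953177759858 y -45.64890814382733
[286. 183.] [528.4  92.4 121.8] x 162.7358219638324 y -7.179324302241163
[206. 198.] [491.1 275.5 121. ] x -2.0807216717342527 y -95.26077606794193
```

View pics/top4.png

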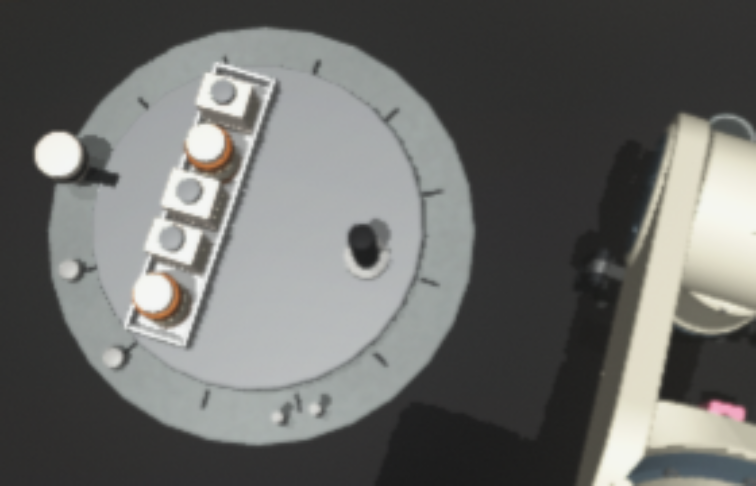

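View pics/side4.png

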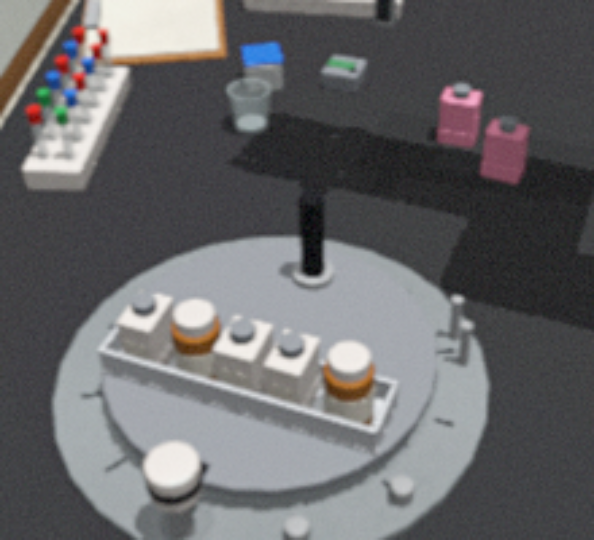

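The pointer at crop (105,178) faces the white-headed reader. All five parts stand upright within 3 mm of the trough's centre line, and the beaker, timer and box are untouched. Hand in.

```bash
python3 -c "
from rig import r
print(r.sign_off())"
```

```text
the job is handed in; nothing more can be done
None
```

The job is handed in: the camera check just before showed all five parts found on the bench (three cartridges, two jars) upright in the trough and the turntable resting at the reader's click (−120°); sign-off returned no score.

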